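# Unchuck a blind spacer, find its bore on the depth pin, hold it bore-up

## Robot

A 6-joint arm with a two-finger parallel gripper is mounted at the origin on the work surface; the furniture and walls round the work are solid. World frame = base frame: x ahead of the robot, y to its left, z up, the work surface at z = 0. Lengths are in m, angles in rad, forces in N, time in s.
With the tool pointing down it reaches from about 0.375 to 0.9 m from the base axis. Payload 3.1 kg.
Tool frame: the origin (TCP) lies at the very end of the fingers, on their centre line; the grasp point (between the pads) lies 19 mm behind it; z points along the fingers, y is the line along which they close (so a half turn about z gives the same grasp; the last joint's range is limited). The gripper opens to 87 mm and grips with 3 to 60 N. Pads are 19 mm wide; open, the fingers measure 117 mm over their backs; the gripper's body (75 mm by 190 mm) begins 51 mm behind the grasp point.
Start: joints at [-1.526, 0.527, 1.433, -0, 1.181, -0.178], TCP at [0.138, -0.61, 0.223] pointing down, gripper open.
Joint ranges: [-3.08, 3.08], [-0.75, 2.2], [0.22, 2.44], [-1.43, 4.57], [0, 2.65], [-2.85, 2.85]. Speed limits (rad/s): [2.79, 2.79, 3.14, 3.14, 3.14, 3.14].

## Interface

Orientations are given as a unit quaternion [x, y, z, w].
In Python, from rig import status, viewer, robot gives the robot as it stands.
- The arm moves only by the tool arm_command, never from a script. Its arguments are lists of equal length, an entry for each row: "delta_rot": the turn, a rotation vector about the tool's x, y, z in degrees, a list of three; "delta_pos": the shift along the tool's x, y, z in m, a list of three; "gripper": the closure, from -1 (fully open) to 1 (shut). In form: {"delta_rot": [[rx, ry, rz], ...], "delta_pos": [[dx, dy, dz], ...], "gripper": [gripper, ...]}. A call has 1 to 12 rows; each row is the pose to reach, as a shift and turn from the pose commanded when the call began, along the tool's axes at that moment; what a row does not reach only later rows make up. A row lasts 1/12 s, in which the tool goes at most 41.7 mm and 7.16 degrees, less where a joint would pass 70% of its speed; a pose out of reach is approached as far as the arm can. A call with a gripper value outside its range is refused whole. The fingers move at their own pace and stop on an object; "grip_force" is the grip in N (left out, the last holds). Time passes only in rows, so rows that repeat a pose let the fingers close. It gives the time, the measured TCP pose, the force, the opening and the grip force at its end, in the units of the state.
- status.get_obs(): the state, without advancing time (a new reading comes with each control period).
- viewer.camera(name): name is "side" or "top"; returns a dict with "pixels" (480x640x3 uint8, blue, green, red), "fx", "fy", "cx", "cy" (pixels), "k1" (the pictures are not rectified: a ray, as slopes to the right and down, at radius r is drawn at 1 + k1 r^2 times it, then the intrinsics apply), "pose" (4x4, takes a point from camera to world coordinates). Camera axes: x right, y down, z forward; pixel columns grow to the right and rows downward; lengths in m; the calibration is good to about 2 mm. A picture is of the moment at which its call begins. There is no depth.
- robot.hand_in(): hands the job in; it is judged then, once.
The state is a dict: "time": time; "q": joint angles; "joint_velocities": joint speeds; "joint_torque": joint torques, N m; "position": TCP position; "tool_rot": TCP orientation; "ft_force": force on the tool from outside, world axes, zero at the start; "moment": the same for the moment, N m; "grip_width": finger opening in m; "grip_force": force on a finger pad.
Only numpy, scipy, OpenCV 4.12 (cv2) and the standard library are available. Lean on these libraries where they do the work, as an engineer would, in place of code of your own. Each camera call takes 0.05 s, during which the arm holds its last target. There are 200 camera calls.

## Task

Open the small two-jaw chuck by swinging its crank handle one full turn counter-clockwise (seen from above), lift out the round spacer and find which end is bored by trying the ends on the depth-checking pin, until the pin goes in and the spacer's end is right up against the pin's shoulder. Then hold the spacer up in the gripper, upright with its bored end on top, about 20 cm above the bench and clear of everything, and finish while still holding it there. Leave the chuck open and leave the other spacer waiting on its rest.

Things in the scene. Friction and masses are not known exactly. Their poses are not given: they have to be found in the camera images.
- ring (a joint): Angle of the chuck's scroll ring about its upright axis: 0 as found (jaws shut on the spacer), growing counter-clockwise from above to a stop at 6.40 rad (a full turn is 6.28). Both V jaws draw back 8 mm per turn; under about 0.6 of a turn their lips still overhang the spacer and hold it down. Takes about 3 N at the handle; stays where it is left.
- handle_grip (a point): Crank handle of the ring: upright round black grip 18 mm thick that spins freely on its stud, 31 to 130 mm above the bench; this point is on its axis, 114 mm up. It circles the chuck's axis at radius 76 mm, so it can be gripped from above and carried round without turning the hand. As found it stands on the +y side of chuck_seat.
- chuck_seat (a point): Middle of the clamped spacer, on the chuck's upright axis, 64 mm above the bench. x runs along the clamped spacer, y along the travel of the jaws, z up. Steel V jaws 18 mm wide (in x), tops 80 mm above the bench. Once the jaws are open the spacer goes on lying on two V supports at x = +-13 mm (each 5 mm thick, 30 mm wide, reaching to 9 mm below its axis).
- fixture: The bolted-down plate (136 mm in x, 10 mm thick, y from -75 to +181 mm) with chuck and rest; origin on the bench under chuck_seat, axes as there. Ring 116 mm across, its top 30 mm above the bench; chuck body 100 mm across, its top 42 mm above the bench.
- rest_seat (a point): V rest on the same plate where the other spacer lies: 130 mm from chuck_seat in its +y direction, 64 mm above the bench.
- spacer_1_mid (a point): Middle of one of two outwardly equal spacers: plain aluminium rounds, 28 mm in diameter, 100 mm long, 0.14 kg, x along the length. One end has a blind bore 18 mm wide, 34 mm deep, the other is solid; the bored end may be at +x or -x, the readings do not tell. One spacer is in the chuck with 41 mm free beyond the jaws at either end, the other on the rest; which is where varies.
- spacer_2_mid (a point): Middle of the other spacer: same shape and size, x along its length; again the readings do not tell which end is bored. Both lie along the x axis of chuck_seat at the start.
- pin_shoulder (a point): Centre of the shoulder's face on the depth-checking stand, 105 mm above the bench. The level pin, 12 mm in diameter, stands out 30 mm from it in the -x direction of this frame (roughly towards the robot), its last 5 mm tapered. A bored end goes on till it meets the shoulder (spacer's middle 50 mm from this point); a solid end stops at the pin's nose (80 mm).
- depth_pin: The depth-checking stand, bolted down; origin on the bench under pin_shoulder, axes as there. Behind the shoulder a boss 24 mm in diameter runs 22 mm back (+x) to an upright bracket 40 mm wide, its top 128 mm above the bench; foot plate 70 mm wide, from 5 to 85 mm behind the shoulder.
- spacer_1: The spacer of spacer_1_mid, origin at its middle.
- spacer_2: The spacer of spacer_2_mid, origin at its middle.
- column_foot (a point): Foot of the gantry's upright aluminium column, which stands in front of the robot: solid, 40 mm (along x) by 80 mm (along y) with a foot plate of about 110 mm, 1.5 m tall, so the arm cannot pass over it. All the work lies to its left; an arm that starts on its right must fold back to within about 0.3 m of the base axis to swing past it.
Not all that is in view belongs to the job. What is meant by the depth_pin is not turquoise, and is the smaller of those in its own colour. What is shaped like the spacer_1 but orange is not meant.

How it is judged:
By the outcome, as a careful person would: the job done as asked, in the order asked, and still so for the second after the job is handed in, while the arm keeps its last pose, push and grip.
It also fails if it takes over 72 s, if anything falls off the work surface, if the arm or the gripper's body presses on something with over 40 N, if the wrist force passes 120 N, or if a joint passes its speed limit or range.

## Working session

There is one attempt and no reset: what is moved stays moved. The work goes in short steps, Python scripts to look and compute and a tool call to move; the robot and the scene stay as the last step left them, time stands still between calls to the robot, and variables do not carry over. Pictures are saved under pics/ and viewed, at most 10 in all, crops included, and the job is handed in when it is done.

Besides the shell and the picture viewer there is one more tool, called after "Emit:" by a JSON object that holds its "fn" and its "kwargs". arm_command: Moves the arm, as the interface text tells. Its arguments: {"type":"object","properties":{"delta_rot":{"type":"array","items":{"type":"array","items":{"type":"number"}}},"delta_pos":{"type":"array","items":{"type":"array","items":{"type":"number"}}},"gripper":{"type":"array","items":{"type":"number"}},"grip_force":{"type":"number"}},"required":["delta_rot","delta_pos","gripper"]}

```bash
mkdir -p pics
cat > h.py <<'E'
import numpy as np, cv2
from rig import status, viewer, robot
from scipy.spatial.transform import Rotation as R
def cam(n):
    c=viewer.camera(n); c["pixels"]=np.array(c["pixels"],np.uint8); c["pose"]=np.array(c["pose"]); return c
def ray(c,u,v):
    xd=np.array([(u-c["cx"])/c["fx"],(v-c["cy"])/c["fy"]]); x=xd.copy()
    for _ in range(20): x=xd/(1+c["k1"]*(x@x))
    P=c["pose"]; return P[:3,3],P[:3,:3]@np.array([x[0],x[1],1.])
def onz(c,u,v,z):
    o,d=ray(c,u,v); return o+d*(z-o[2])/d[2]
def proj(c,p):
    P=c["pose"]; q=P[:3,:3].T@(np.array(p)-P[:3,3]); x=q[:2]/q[2]; x=x*(1+c["k1"]*(x@x))
    return x[0]*c["fx"]+c["cx"],x[1]*c["fy"]+c["cy"]
def tri(c1,p1,c2,p2):
    o1,d1=ray(c1,*p1);o2,d2=ray(c2,*p2)
    s=np.linalg.lstsq(np.stack([d1,-d2],1),o2-o1,rcond=None)[0]
    a,b=o1+s[0]*d1,o2+s[1]*d2; return (a+b)/2,np.linalg.norm(a-b)
E
python3 - <<'E'
from h import *
for n in("top","side"):
    c=cam(n); cv2.imwrite(f"pics/{n}0.png",c["pixels"]); print(n,c["fx"],c["cx"],c["cy"],c["k1"],c["pose"].round(3).tolist())
s=status.get_obs(); print(s["position"],s["tool_rot"],s["grip_width"])
E
```

```text
top 454.52368267775387 313.01843966556925 235.74875927840571 -0.0047592525259480805 [[0.015, -0.996, 0.088, 0.35], [-1.0, -0.014, 0.012, 0.214], [-0.011, -0.088, -0.996, 1.076], [0.0, 0.0, 0.0, 1.0]]
side 597.219450600431 315.6511485565015 245.15884750570618 0.05407897638848635 [[-0.992, -0.07, 0.101, 0.305], [-0.122, 0.634, -0.764, 1.231], [-0.01, -0.77, -0.637, 0.957], [0.0, 0.0, 0.0, 1.0]]
[ 0.13811159 -0.60887047  0.22166218] [ 9.93799323e-01  1.11184247e-01  5.13205555e-05 -9.82954570e-04] 0.08676019992481236
```

View pics/top0.png

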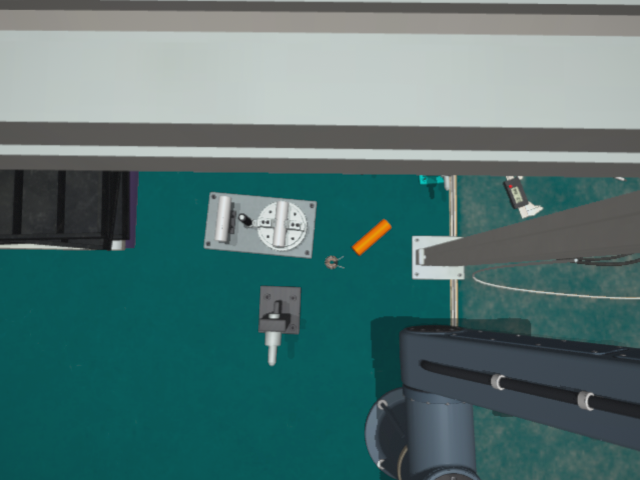

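View pics/side0.png

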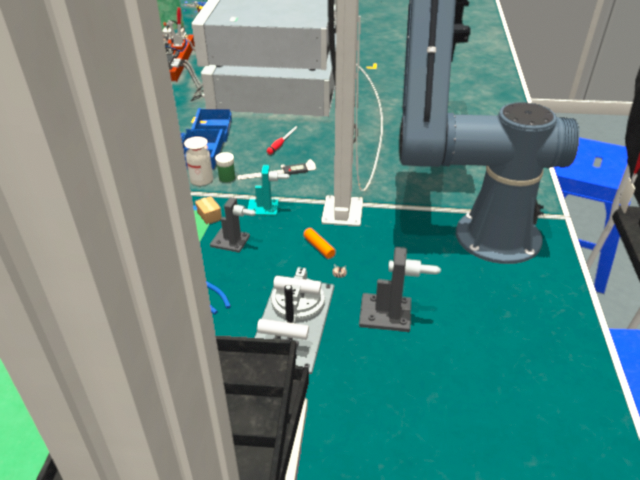

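The top view shows the fixture at (262,225), with the chuck at (282,225), the handle at (245,218) and the rest spacer at (222,218). A dark stand is at (278,315), the orange round at (372,237) and the column foot at (437,257).

There are three stands in the side view:
- **Dark, near, (388,290):** its foot is about 96 mm wide, so it's the bigger of the two dark ones.
- **Dark, far, (230,225):** this looks like the smaller one, so it fits the description.
- **Turquoise, (263,190):** excluded by colour.

I'll confirm the far dark one in a crop.

Run:
```python
from h import *
t=cam("top"); s=cam("side")
a=cv2.resize(s["pixels"][185:260,190:290],(800,600),interpolation=cv2.INTER_CUBIC)
b=cv2.resize(s["pixels"][255:355,240:350],None,fx=3.6,fy=3.6,interpolation=cv2.INTER_CUBIC)
d=cv2.resize(t["pixels"][185:265,200:322],None,fx=3.28,fy=3.28,interpolation=cv2.INTER_CUBIC)
m=np.zeros((600,800,3),np.uint8)
m[:300,:400]=cv2.resize(a,(400,300)); m[:360,400:796]=b[:360,:396]; m[310:310+d.shape[0],:400]=d[:600-310,:400]
cv2.imwrite("pics/crop1.png",m)
print("column foot",onz(t,437,257,0)[:2])
# beam edges
P=lambda c,p,q:(c["pose"][:3,3],np.cross(ray(c,*p)[1],ray(c,*q)[1]))
for tp in ([(1,152),(639,178)],[(1,5),(639,14)]) :
  o1,n1=P(t,*tp)
  for sp in ([(155,2),(240,478)],[(60,2),(65,478)]):
    o2,n2=P(s,*sp); d=np.cross(n1,n2); d/=np.linalg.norm(d)
    for y in (-.3,.3):
        p=np.linalg.solve(np.array([n1,n2,[0,1,0]]),[n1@o1,n2@o2,y]); print(tp,sp,p.round(3),d.round(2))
for n,p in dict(bigfoot=[(260,287),(301,287),(299,333),(259,333)]).items(): print(n,[onz(t,*q,.008)[:2].round(3).tolist() for q in p])
for q in [(236,207),(217,207),(250,237),(212,240),(230,250)]: print(q,onz(s,*q,0.)[:2].round(3),onz(s,*q,.105)[:2].round(3))
```

```text
column foot [ 0.39922442 -0.06646914]
[(1, 152), (639, 178)] [(155, 2), (240, 478)] [ 0.909 -0.3   -1.234] [ 0.2  -0.5  -0.85]
[(1, 152), (639, 178)] [(155, 2), (240, 478)] [ 0.673  0.3   -0.213] [ 0.2  -0.5  -0.85]
[(1, 152), (639, 178)] [(60, 2), (65, 478)] [-4.499 -0.3   20.555] [ 0.24  0.07 -0.97]
[(1, 152), (639, 178)] [(60, 2), (65, 478)] [-2.274  0.3   11.66 ] [ 0.24  0.07 -0.97]
[(1, 5), (639, 14)] [(155, 2), (240, 478)] [ 0.913 -0.3    0.156] [ 0.32 -0.79 -0.52]
[(1, 5), (639, 14)] [(155, 2), (240, 478)] [0.675 0.3   0.549] [ 0.32 -0.79 -0.52]
[(1, 5), (639, 14)] [(60, 2), (65, 478)] [ 1.536 -0.3   -0.857] [ 0.45 -0.51 -0.73]
[(1, 5), (639, 14)] [(60, 2), (65, 478)] [1.012e+00 3.000e-01 1.000e-03] [ 0.45 -0.51 -0.73]
bigfoot [[0.323, 0.349], [0.324, 0.253], [0.218, 0.256], [0.217, 0.349]]
(236, 207) [ 0.692 -0.055] [0.649 0.086]
(217, 207) [ 0.743 -0.049] [0.695 0.092]
(250, 237) [0.627 0.07 ] [0.592 0.197]
(212, 240) [0.721 0.092] [0.675 0.217]
(230, 250) [0.666 0.126] [0.626 0.247]
```

View pics/crop1.png

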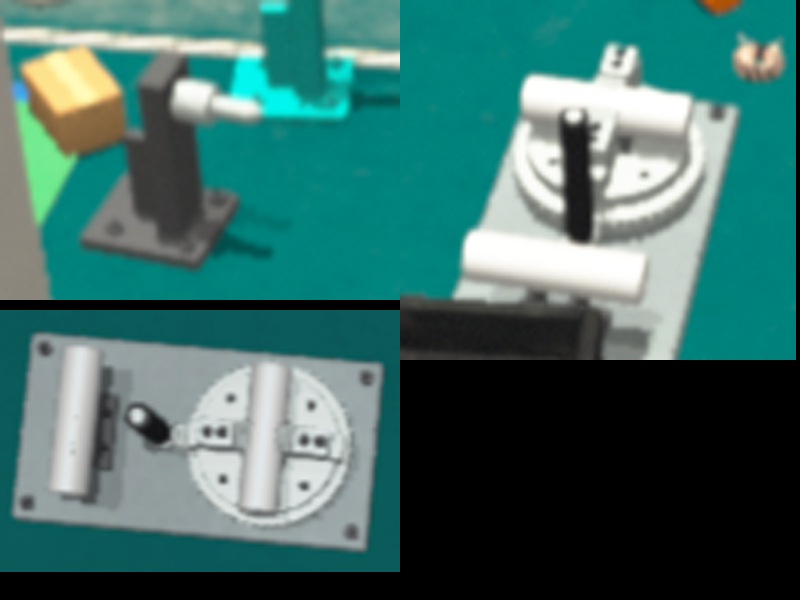

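The crop confirms the far dark stand is a small one, with its boss and pin pointing towards the robot. Its shoulder is at about (243.5,210.7) in the side view and its nose at about (255.5,212.5). The near dark stand's foot (96×106 mm) is too big for the 70×80 mm given. I'll fold back first to pass the column.

Emit:
{"fn": "arm_command", "kwargs": {"delta_rot": [[0,0,0],[0,0,0],[0,0,0],[0,0,0],[0,0,0],[0,0,0],[0,0,0],[0,0,0],[0,0,0],[0,0,0],[0,0,0],[0,0,0]], "delta_pos": [[0,0,-0.04],[0,-0.01,-0.08],[0,-0.035,-0.11],[0,-0.065,-0.14],[0.002,-0.1,-0.16],[0.003,-0.135,-0.18],[0.004,-0.17,-0.2],[0.005,-0.205,-0.215],[0.006,-0.24,-0.23],[0.007,-0.275,-0.23],[0.007,-0.31,-0.23],[0.007,-0.337,-0.23]], "gripper": [-1,-1,-1,-1,-1,-1,-1,-1,-1,-1,-1,-1]}}

```text
time: 1.2
position: [0.0705, -0.2764, 0.4525]
tool_rot: [0.994, 0.111, -0.0, -0.0]
ft_force: [-0.4, -0.3, -0.3]
grip_width: 0.0875
grip_force: 0.0
```

Run:
```python
from h import *
t=cam("top"); s=cam("side")
o=status.get_obs(); print(o["time"],np.round(o["q"],4).tolist(),np.round(o["position"],4),np.round(o["tool_rot"],4),o["ft_force"])
# fixture from top: mask grey plate not teal
hsv=cv2.cvtColor(t["pixels"],cv2.COLOR_BGR2HSV)
m=((hsv[...,1]<90)&(hsv[...,2]>60)).astype(np.uint8); r=np.zeros_like(m); r[185:265,195:325]=m[185:265,195:325]
cs,_=cv2.findContours(r,cv2.RETR_EXTERNAL,cv2.CHAIN_APPROX_SIMPLE); c=max(cs,key=cv2.contourArea)
P=np.array([onz(t,*p,.010)[:2] for p in c[:,0].astype(float)],np.float32)
(cx,cy),(w,h),a=cv2.minAreaRect(P); print("plate",cx,cy,w,h,a); bp=cv2.boxPoints(((cx,cy),(w,h),a)); print(bp.round(4).tolist())
# long axis = y, centre at fixture y=+53mm
e=[bp[1]-bp[0],bp[2]-bp[1]]; L=max(e,key=np.linalg.norm); L=L/np.linalg.norm(L); L=L*np.sign(L[1]); X=np.array([L[1],-L[0]])
o0=np.array([cx,cy])-.053*L; print("origin",o0,"yaw deg",np.degrees(np.arctan2(X[1],X[0])))
for n,p,z in(("seat",o0,.064),("rest",o0+.13*L,.064),("handle",o0+.076*L,.13)): print(n,p,proj(t,[*p,z]),proj(s,[*p,z]))
sh=onz(s,243.5,210.7,.105);no=onz(s,255.5,212.5,.105); print("shoulder",sh,"nose",no,np.linalg.norm(sh-no))
F=[onz(s,*q,.01)[:2] for q in [(210.5,245.5),(237.5,250.5),(250,235.5)]]; print("foot",np.round(F,4).tolist(),[np.linalg.norm(F[0]-F[1]),np.linalg.norm(F[1]-F[2])])
```

```text
1.3 [-1.7206, -0.2345, 1.7393, -0.0004, 1.6361, -0.3716] [ 0.0705 -0.2756  0.4526] [ 9.939e-01  1.107e-01 -3.000e-04  3.000e-04] [ 0.52716668 -0.95673438  0.1780471 ]
plate 0.4694039821624756 0.35266953706741333 0.25662681460380554 0.13698066771030426 85.53001403808594
[[0.3910999894142151, 0.23010000586509705], [0.5277000069618225, 0.21940000355243683], [0.5476999878883362, 0.47530001401901245], [0.41110000014305115, 0.48590001463890076]]
origin [0.46527333 0.29983075] yaw deg -4.4699883
seat [0.46527333 0.29983075] (np.float64(280.28650225166695), np.float64(223.9589657230174)) (np.float64(298.91500024556535), np.float64(285.277763756971))
rest [0.47540512 0.42943532] (np.float64(222.7751686722453), np.float64(218.68985969871758)) (np.float64(284.6074030197614), np.float64(329.2112492431847))
handle [0.47119653 0.37559957] (np.float64(241.7135667863193), np.float64(217.0754197495969)) (np.float64(289.6389070039939), np.float64(286.9832719354554))
shoulder [0.62807402 0.09933144 0.105     ] nose [0.59788022 0.10331631 0.105     ] 0.030455616902433084
foot [[0.7144, 0.1257], [0.6433, 0.1373], [0.6249, 0.0757]] [np.float64(0.07202542263753418), np.float64(0.06423824792955779)]
```

Emit:
{"fn": "arm_command", "kwargs": {"delta_rot": [[0,0,0],[0,0,0],[0,0,0],[0,0,0],[0,0,0],[0,0,0],[0,0,0],[0,0,0],[0,0,0],[0,0,0],[0,0,0],[0,0,0]], "delta_pos": [[0.024,-0.016,0],[0.053,-0.03,0],[0.083,-0.049,0],[0.113,-0.068,0],[0.138,-0.088,0],[0.159,-0.114,0],[0.175,-0.141,0],[0.187,-0.169,0],[0.198,-0.197,0],[0.205,-0.226,0],[0.211,-0.256,0],[0.218,-0.285,0]], "gripper": [-1,-1,-1,-1,-1,-1,-1,-1,-1,-1,-1,-1]}}

```text
time: 2.3
position: [0.2203, 0.0482, 0.4527]
tool_rot: [0.994, 0.111, 0.001, 0.0]
ft_force: [0.6, -0.2, 0.8]
grip_width: 0.0871
grip_force: 0.0
```

Emit:
{"fn": "arm_command", "kwargs": {"delta_rot": [[0,0,1.5],[0,0,3],[0,0,4.5],[0,0,6],[0,0,7.5],[0,0,9],[0,0,10.5],[0,0,12],[0,0,13.5],[0,0,15],[0,0,17.2],[0,0,17.2]], "delta_pos": [[0.026,-0.022,0.01],[0.053,-0.044,0.025],[0.08,-0.067,0.04],[0.106,-0.089,0.06],[0.133,-0.112,0.08],[0.16,-0.134,0.1],[0.187,-0.157,0.12],[0.214,-0.179,0.14],[0.241,-0.202,0.16],[0.268,-0.225,0.18],[0.295,-0.247,0.2],[0.317,-0.265,0.21]], "gripper": [-1,-1,-1,-1,-1,-1,-1,-1,-1,-1,-1,-1]}}

```text
time: 3.3
position: [0.4714, 0.3774, 0.2384]
tool_rot: [0.999, -0.039, -0.002, 0.001]
ft_force: [0.3, 0.4, 0.4]
grip_width: 0.0868
grip_force: 0.0
```

Run:
```python
from h import *
t=cam("top"); s=cam("side")
o=status.get_obs(); print(o["time"],np.round(o["q"],4).tolist(),np.round(o["position"],4),np.round(o["tool_rot"],4))
print(proj(t,[.471,.376,.13]),proj(s,[.471,.376,.13]))
m=np.zeros((600,800,3),np.uint8)
m[:400,:400]=cv2.resize(t["pixels"][170:270,190:290],None,fx=4,fy=4); m[:480,400:]=cv2.resize(s["pixels"][235:355,240:340],None,fx=4,fy=4)
cv2.imwrite("pics/c2.png",m)
```

```text
3.4 [0.4902, 0.4848, 1.4641, 0.0008, 1.1947, 2.1365] [0.4728 0.3784 0.2383] [ 9.993e-01 -3.790e-02 -1.100e-03  2.000e-04]
(np.float64(241.5206326261818), np.float64(217.16571812076484)) (np.float64(289.704721107724), np.float64(287.12825263060734))
```

View pics/c2.png

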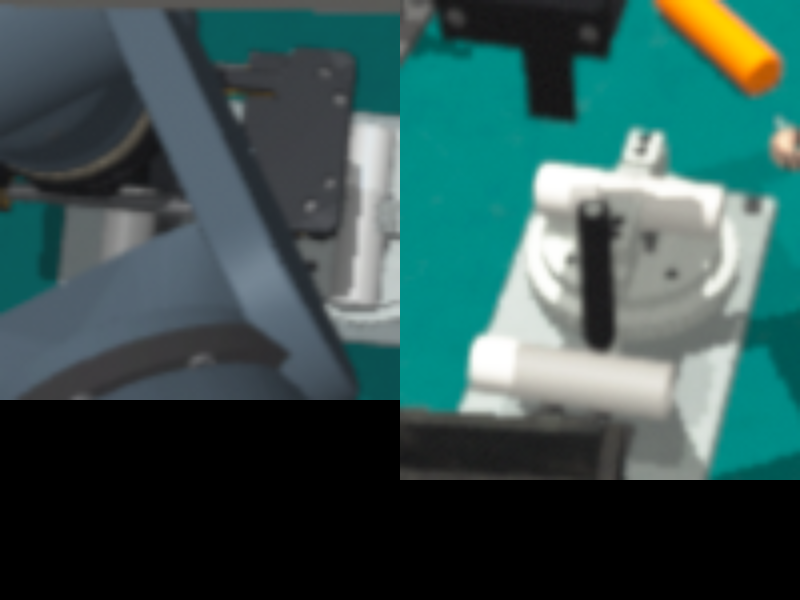

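Side view: the handle top is at (288.8,286.8), against (289.7,287.1) predicted, so the fit is good. I'll descend and grip it.

Emit:
{"fn": "arm_command", "kwargs": {"delta_rot": [[0,0,0],[0,0,0],[0,0,0],[0,0,0],[0,0,0],[0,0,0],[0,0,0],[0,0,0],[0,0,0],[0,0,0]], "delta_pos": [[0,0.001,0.04],[0,0.002,0.08],[0,0.002,0.12],[0,0.002,0.14],[0,0.002,0.14],[0,0.002,0.14],[0,0.002,0.14],[0,0.002,0.14],[0,0.002,0.14],[0,0.002,0.14]], "gripper": [-1,-1,-1,-1,1,1,1,1,1,1], "grip_force": 20}}

```text
time: 4.23
position: [0.4716, 0.3739, 0.1044]
tool_rot: [0.999, -0.039, 0.001, -0.001]
ft_force: [-0.6, -0.2, -0.7]
grip_width: 0.0549
grip_force: 0.0
```

Emit:
{"fn": "arm_command", "kwargs": {"delta_rot": [[0,0,0],[0,0,0],[0,0,0],[0,0,0],[0,0,0],[0,0,0],[0,0,0],[0,0,0]], "delta_pos": [[0,0,0],[0,0,0],[0,0,0],[0,0,0],[0,0,0],[0,0,0],[0,0,0],[0,0,0]], "gripper": [1,1,1,1,1,1,1,1], "grip_force": 20}}

```text
time: 4.9
position: [0.4716, 0.3763, 0.1027]
tool_rot: [0.999, -0.039, 0.001, -0.003]
ft_force: [-0.0, 7.2, -1.6]
grip_width: 0.0172
grip_force: 20.0
```

Emit:
{"fn": "arm_command", "kwargs": {"delta_rot": [[0,0,0],[0,0,0],[0,0,0],[0,0,0],[0,0,0],[0,0,0],[0,0,0],[0,0,0],[0,0,0]], "delta_pos": [[-0.0132,0.0012,0],[-0.026,0.0046,0],[-0.038,0.0102,0],[-0.0489,0.0178,0],[-0.0582,0.0271,0],[-0.0658,0.038,0],[-0.0714,0.05,0],[-0.0748,0.0628,0],[-0.076,0.076,0]], "gripper": [1,1,1,1,1,1,1,1,1]}}

```text
time: 5.65
position: [0.3897, 0.3042, 0.1026]
tool_rot: [0.999, -0.038, 0.001, -0.001]
ft_force: [3.5, 3.3, -4.7]
grip_width: 0.0176
grip_force: 20.0
```

Emit:
{"fn": "arm_command", "kwargs": {"delta_rot": [[0,0,0],[0,0,0],[0,0,0],[0,0,0],[0,0,0],[0,0,0],[0,0,0],[0,0,0],[0,0,0]], "delta_pos": [[0.0012,0.0132,0],[0.0046,0.026,0],[0.0102,0.038,0],[0.0178,0.0489,0],[0.0271,0.0582,0],[0.038,0.0658,0],[0.05,0.0714,0],[0.0628,0.0748,0],[0.076,0.076,0]], "gripper": [1,1,1,1,1,1,1,1,1]}}

```text
time: 6.4
position: [0.4596, 0.2243, 0.1025]
tool_rot: [0.999, -0.041, 0.0, -0.003]
ft_force: [-1.8, 16.8, -2.2]
grip_width: 0.0175
grip_force: 20.0
```

Emit:
{"fn": "arm_command", "kwargs": {"delta_rot": [[0,0,0],[0,0,0],[0,0,0],[0,0,0],[0,0,0],[0,0,0],[0,0,0],[0,0,0],[0,0,0]], "delta_pos": [[0.0132,-0.0012,0],[0.026,-0.0046,0],[0.038,-0.0102,0],[0.0489,-0.0178,0],[0.0582,-0.0271,0],[0.0658,-0.038,0],[0.0714,-0.05,0],[0.0748,-0.0628,0],[0.076,-0.076,0]], "gripper": [1,1,1,1,1,1,1,1,1]}}

```text
time: 7.15
position: [0.541, 0.2901, 0.1026]
tool_rot: [0.999, -0.039, -0.0, 0.002]
ft_force: [0.5, -4.2, 1.8]
grip_width: 0.0171
grip_force: 20.0
```

Emit:
{"fn": "arm_command", "kwargs": {"delta_rot": [[0,0,0],[0,0,0],[0,0,0],[0,0,0],[0,0,0],[0,0,0],[0,0,0],[0,0,0],[0,0,0],[0,0,0],[0,0,0]], "delta_pos": [[-0.0012,-0.0132,0],[-0.0046,-0.026,0],[-0.0102,-0.038,0],[-0.0178,-0.0489,0],[-0.0271,-0.0582,0],[-0.038,-0.0658,0],[-0.05,-0.0714,0],[-0.0628,-0.0748,0],[-0.076,-0.076,0],[-0.0795,-0.076,0],[-0.0795,-0.076,0]], "gripper": [1,1,1,1,1,1,1,1,1,1,1]}}

```text
time: 8.07
position: [0.4661, 0.3766, 0.1027]
tool_rot: [0.999, -0.039, 0.0, -0.002]
ft_force: [-0.1, 7.3, -0.7]
grip_width: 0.0174
grip_force: 20.0
```

The ring ended about 4° past a full turn, at about 364°. I'll release it, lift, and tilt 12° so the gripper body clears the handle. Then I'll move over the spacer's robot-side half.

Emit:
{"fn": "arm_command", "kwargs": {"delta_rot": [[0,0,0],[0,0,0],[0,0,0],[0,0,0],[0,0,0],[0,0,0],[0,0,0],[4,0,0],[8,0,0],[12,0,0],[12,0,0],[12,0,0]], "delta_pos": [[0,0,0],[0,0,0],[0,0,0],[0,0,0],[0,0,0],[0,0,-0.035],[0,0,-0.07],[-0.005,0.02,-0.075],[-0.015,0.045,-0.075],[-0.025,0.073,-0.075],[-0.025,0.073,-0.075],[-0.025,0.073,-0.075]], "gripper": [-0.15,-0.15,-0.15,-0.15,-0.15,-0.15,-0.15,-0.15,-0.15,-0.15,-0.15,-0.15]}}

```text
time: 9.07
position: [0.4352, 0.3002, 0.1773]
tool_rot: [0.994, -0.041, 0.003, -0.104]
ft_force: [0.9, 0.6, 0.4]
grip_width: 0.0497
grip_force: 0.0
```

Run:
```python
from h import *
t=cam("top"); s=cam("side")
o=status.get_obs(); print(o["time"],np.round(o["q"],4).tolist(),np.round(o["position"],4),np.round(o["tool_rot"],4),o["grip_width"])
m=np.zeros((480,800,3),np.uint8)
m[:320,:320]=cv2.resize(t["pixels"][180:260,230:310],None,fx=4,fy=4); m[:480,320:]=cv2.resize(s["pixels"][220:340,230:350],None,fx=4,fy=4)
cv2.imwrite("pics/c3.png",m)
X=np.array([.997,-.078,0]);c0=np.array([.4653,.3013,.064])
for k in(-.05,.05): print(proj(s,c0+k*X),proj(t,c0+k*X))
```

```text
9.1667 [0.2792, 0.429, 1.8095, 0.2632, 0.8446, 1.7588] [0.4378 0.3028 0.178 ] [ 0.9937 -0.039   0.0049 -0.1046] 0.050234860219135355
(np.float64(321.4371311532044), np.float64(288.76600149441174)) (np.float64(277.40584096741145), np.float64(246.10900427284164))
(np.float64(276.44507118195986), np.float64(282.7591927643803)) (np.float64(281.8399236846191), np.float64(201.95634908269466))
```

View pics/c3.png

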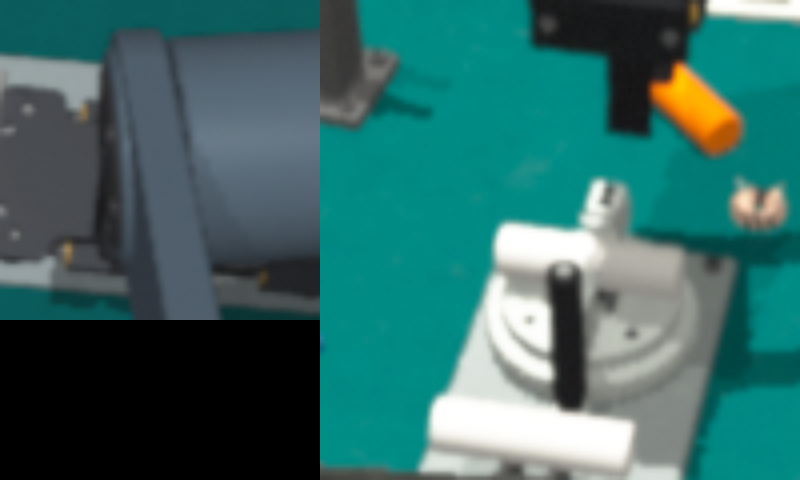

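The side view shows the spacer still in the open chuck, with its ends at about (275,282) and (321,288). That agrees with the estimate, and the finger is above its robot-side half. I'll descend and grip.

Emit:
{"fn": "arm_command", "kwargs": {"delta_rot": [[0,0,0],[0,0,0],[0,0,0],[0,0,0],[0,0,0],[0,0,0],[0,0,0],[0,0,0],[0,0,0],[0,0,0],[0,0,0],[0,0,0]], "delta_pos": [[0,0.006,0.03],[0,0.013,0.06],[0,0.019,0.09],[0,0.023,0.11],[0,0.025,0.118],[0,0.026,0.122],[0,0.026,0.122],[0,0.026,0.122],[0,0.026,0.122],[0,0.026,0.122],[0,0.026,0.122],[0,0.026,0.122]], "gripper": [-0.15,-0.15,-0.15,-0.15,-0.15,-0.15,1,1,1,1,1,1], "grip_force": 40}}

```text
time: 10.17
position: [0.4369, 0.3042, 0.0545]
tool_rot: [0.994, -0.039, 0.005, -0.106]
ft_force: [-0.7, 5.5, 3.5]
grip_width: 0.0269
grip_force: 39.8
```

Emit:
{"fn": "arm_command", "kwargs": {"delta_rot": [[0,0,0],[0,0,0],[0,0,0],[0,0,0],[-4,0,0],[-8,0,0],[-12,0,0],[-12,0,0]], "delta_pos": [[0,-0.003,-0.015],[0,-0.008,-0.04],[0,-0.015,-0.07],[0,-0.021,-0.1],[0,-0.027,-0.127],[0,-0.027,-0.127],[0,-0.027,-0.127],[0,-0.027,-0.127]], "gripper": [1,1,1,1,1,1,1,1]}}

```text
time: 10.83
position: [0.4373, 0.3046, 0.1844]
tool_rot: [0.999, -0.037, 0.002, -0.0]
ft_force: [0.1, 0.9, -1.5]
grip_width: 0.027
grip_force: 39.8
```

Run:
```python
from h import *
s=cam("side")
o=status.get_obs(); print(o["time"],np.round(o["q"],4).tolist(),np.round(o["position"],4),np.round(o["tool_rot"],4),o["grip_width"],o["ft_force"])
im=s["pixels"]; hsv=cv2.cvtColor(im,cv2.COLOR_BGR2HSV)
m=((hsv[...,1]<70)&(hsv[...,2]>110)); 
for u in range(230,260):
    v=np.where(m[198:222,u])[0]+198
    if len(v): print(u,v.min(),v.max(),len(v),end=' | ')
M=np.zeros((600,800,3),np.uint8)
M[:480,:400]=cv2.resize(im[195:255,205:255],None,fx=8,fy=8,interpolation=cv2.INTER_CUBIC)
M[:400,400:]=cv2.resize(im[220:320,250:350],None,fx=4,fy=4,interpolation=cv2.INTER_CUBIC)
cv2.imwrite("pics/c4.png",M)
```

```text
10.8833 [0.3974, 0.4549, 1.709, 0.0011, 0.9756, 2.0424] [0.4364 0.3039 0.1834] [ 9.993e-01 -3.740e-02  8.000e-04 -9.000e-04] 0.026937773265948733 [ 0.91152507 -0.02675932 -2.76940129]
230 198 205 8 | 231 198 204 7 | 232 198 210 7 | 233 198 213 13 | 234 198 213 12 | 235 198 214 13 | 236 198 214 13 | 237 198 214 12 | 238 198 215 12 | 239 198 215 12 | 240 198 215 12 | 241 198 215 12 | 242 198 215 11 | 243 198 214 10 | 244 198 213 8 | 245 198 213 7 | 246 198 214 7 | 247 198 214 7 | 248 198 214 6 | 249 198 214 6 | 250 198 214 6 | 251 198 214 6 | 252 198 214 6 | 253 198 214 6 | 254 198 214 5 | 255 198 198 1 |
```

View pics/c4.png

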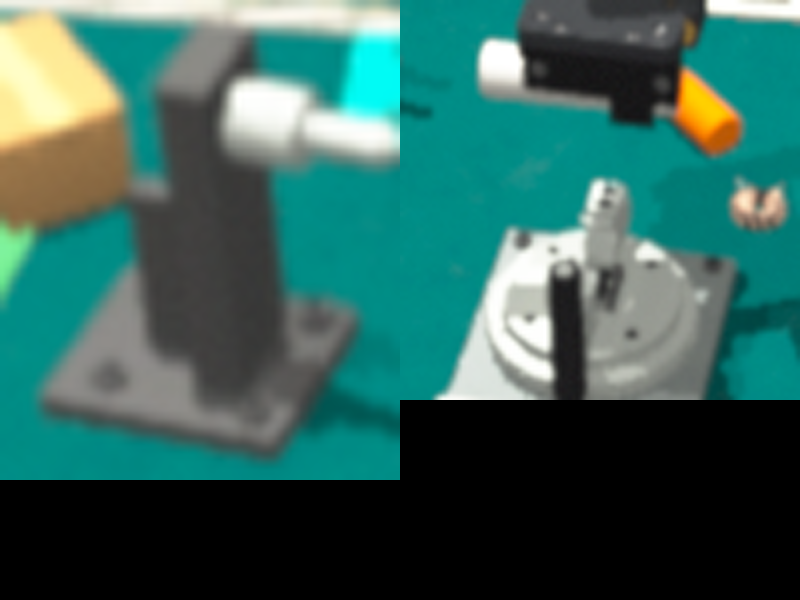

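Run:
```python
from h import *
s=cam("side")
px=lambda u,v:(205+(u+.5)/8-.5,195+(v+.5)/8-.5)
F=np.array([onz(s,*px(*q),.008)[:2] for q in[(45,398),(275,445),(357,315),(133,265)]]); c=F.mean(0)
print(F.round(4).tolist(),c,[np.linalg.norm(F[i]-F[(i+1)%4]).round(4) for i in range(4)])
d=(F[0]-F[1])+(F[3]-F[2]); print("yaw foot",np.degrees(np.arctan2(d[1],d[0])))
e=(F[1]-F[2])+(F[0]-F[3]); print("yaw foot y",np.degrees(np.arctan2(e[1],e[0]))-90)
d/=np.linalg.norm(d); print("shoulder from foot",c-.045*d)
for p in[(238,209.5),(243.2,210.5),(246,211.3),(251,212),(255,212.4)]: print(p,onz(s,*p,.105))
```

```text
[[0.7172, 0.1189], [0.6407, 0.1334], [0.6289, 0.0672], [0.7063, 0.0497]] [0.67330682 0.09231554] [np.float64(0.0778), np.float64(0.0672), np.float64(0.0794), np.float64(0.0701)]
yaw foot -11.744169757384485
yaw foot y -9.51066201837736
shoulder from foot [0.62924884 0.10147494]
(238, 209.5) [0.64232884 0.09599497 0.105     ]
(243.2, 210.5) [0.62896712 0.09861291 0.105     ]
(246, 211.3) [0.62157194 0.10105973 0.105     ]
(251, 212) [0.60903091 0.10252022 0.105     ]
(255, 212.4) [0.5991538  0.10305166 0.105     ]
```

The spacer is held and the chuck is empty. The pin's shoulder is at about (0.629, 0.0995) with yaw about −9.5°. I'll go to a start pose with the spacer's end 30 mm in front of the pin nose.

Emit:
{"fn": "arm_command", "kwargs": {"delta_rot": [[0,0,1],[0,0,2],[0,0,3],[0,0,4],[0,0,5.2],[0,0,5.2],[0,0,5.2],[0,0,5.2],[0,0,5.2],[0,0,5.2],[0,0,5.2]], "delta_pos": [[0.005,0.02,0],[0.015,0.05,0],[0.027,0.085,0],[0.041,0.12,0],[0.055,0.15,0],[0.067,0.177,0.01],[0.067,0.177,0.035],[0.067,0.177,0.06],[0.067,0.177,0.08],[0.067,0.177,0.089],[0.067,0.177,0.089]], "gripper": [1,1,1,1,1,1,1,1,1,1,1]}}

```text
time: 11.85
position: [0.4872, 0.1202, 0.0915]
tool_rot: [0.996, -0.085, -0.003, 0.0]
ft_force: [0.2, -1.3, -2.5]
grip_width: 0.0269
grip_force: 39.7
```

Run:
```python
from h import *
s=cam("side")
P=[];Q=[]
for _ in range(3):
    s=cam("side"); o=status.get_obs(); P.append(o["position"]); Q.append(o["tool_rot"])
p=np.mean(P,0); r=R.from_quat(np.array(Q)).mean(); A=r.as_matrix()
print(o["time"],p.round(4),A.round(3).tolist(),o["grip_width"],np.round(o["ft_force"],1))
sh=np.array([.629,.0995,.105]); d=np.array([.986,-.165,0])
g=p-.0102*A[:,2]; v=g-sh; print("grasp rel shoulder: along",v@d,"lat",v@[.165,.986,0],"z",v[2])
im=s["pixels"]
print("expected end",proj(s,g+.08*A[:,0]),"shoulder",proj(s,sh),"nose",proj(s,sh-.03*d))
cv2.imwrite("pics/c5.png",cv2.resize(im[185:265,225:325],(800,600)[:1]+(640,),interpolation=cv2.INTER_CUBIC)[:600])
```

```text
12.05 [0.4901 0.1209 0.0943] [[0.986, -0.168, 0.001], [-0.168, -0.986, 0.0], [0.001, -0.001, -1.0]] 0.02738705109556817 [-0.2  0.3 -2. ]
grasp rel shoulder: along -0.1405345372220362 lat -0.0017938514933646052 z -0.0005433524835263964
expected end (np.float64(267.0778758672486), np.float64(214.4891501133264)) shoulder (np.float64(243.10750495890733), np.float64(210.71616695419058)) nose (np.float64(254.77439784140554), np.float64(212.73783769202953))
```

View pics/c5.png

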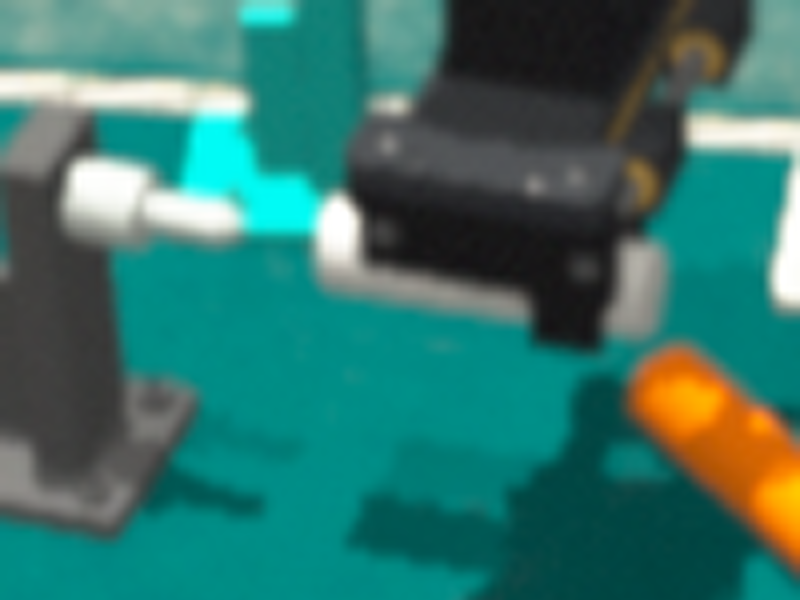

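The end of the spacer is at (266.5,214) and the nose at about (253.5,212). The axes line up to within about 1.5 mm, so I'll shift 1.5 mm towards +y and advance to where a solid end would touch.

Emit:
{"fn": "arm_command", "kwargs": {"delta_rot": [[0,0,0],[0,0,0],[0,0,0],[0,0,0],[0,0,0],[0,0,0],[0,0,0]], "delta_pos": [[0.005,-0.0015,0],[0.015,-0.0015,0],[0.025,-0.0015,0],[0.029,-0.0015,0],[0.032,-0.0015,0],[0.034,-0.0015,0],[0.034,-0.0015,0]], "gripper": [1,1,1,1,1,1,1]}}

```text
time: 12.63
position: [0.5238, 0.1167, 0.0936]
tool_rot: [0.996, -0.084, 0.0, -0.0]
ft_force: [0.5, -0.1, -1.2]
grip_width: 0.027
grip_force: 39.7
```

Emit:
{"fn": "arm_command", "kwargs": {"delta_rot": [[0,0,0],[0,0,0],[0,0,0],[0,0,0],[0,0,0]], "delta_pos": [[0.001,0,0],[0.002,0,0],[0.003,0,0],[0.004,0,0],[0.004,0,0]], "gripper": [1,1,1,1,1]}}

```text
time: 13.05
position: [0.5276, 0.1162, 0.0937]
tool_rot: [0.996, -0.084, 0.0, -0.0]
ft_force: [0.6, 0.2, -1.9]
grip_width: 0.027
grip_force: 39.7
```

Emit:
{"fn": "arm_command", "kwargs": {"delta_rot": [[0,0,0],[0,0,0],[0,0,0],[0,0,0],[0,0,0]], "delta_pos": [[0.002,0,0],[0.004,0,0],[0.006,0,0],[0.008,0,0],[0.008,0,0]], "gripper": [1,1,1,1,1]}}

```text
time: 13.47
position: [0.5361, 0.1147, 0.0937]
tool_rot: [0.996, -0.084, 0.001, -0.0]
ft_force: [0.7, 0.3, -1.8]
grip_width: 0.0272
grip_force: 39.7
```

No contact 15 mm past the nose, so the pin is going into the bore. I'll continue to the shoulder.

Emit:
{"fn": "arm_command", "kwargs": {"delta_rot": [[0,0,0],[0,0,0],[0,0,0],[0,0,0],[0,0,0],[0,0,0],[0,0,0]], "delta_pos": [[0.003,0,0],[0.006,0,0],[0.009,0,0],[0.011,0,0],[0.0125,0,0],[0.014,0,0],[0.014,0,0]], "gripper": [1,1,1,1,1,1,1]}}

```text
time: 14.05
position: [0.5474, 0.1127, 0.0932]
tool_rot: [0.996, -0.084, -0.002, 0.0]
ft_force: [-2.4, 1.3, -1.5]
grip_width: 0.0268
grip_force: 39.8
```

Emit:
{"fn": "arm_command", "kwargs": {"delta_rot": [[0,0,0],[0,0,0],[0,0,0],[0,0,0]], "delta_pos": [[0.0007,0,0],[0.0014,0,0],[0.002,0,0],[0.002,0,0]], "gripper": [1,1,1,1]}}

```text
time: 14.38
position: [0.5475, 0.1126, 0.0929]
tool_rot: [0.996, -0.084, -0.004, 0.0]
ft_force: [-6.2, 1.1, -1.4]
grip_width: 0.0269
grip_force: 39.8
```

Emit:
{"fn": "arm_command", "kwargs": {"delta_rot": [[0,0,0],[0,0,0],[0,0,0],[0,0,0]], "delta_pos": [[0.001,0,0],[0.0025,0,0],[0.0025,0,0],[0.0025,0,0]], "gripper": [1,1,1,1]}}

```text
time: 14.72
position: [0.5475, 0.1126, 0.0924]
tool_rot: [0.996, -0.084, -0.006, 0.0]
ft_force: [-10.8, 2.0, 1.1]
grip_width: 0.0267
grip_force: 39.8
```

Run:
```python
from h import *
s=cam("side"); o=status.get_obs(); print(np.round(o["q"],4).tolist(),np.round(o["position"],4),np.round(o["ft_force"],1),np.round(o["tool_rot"],4))
cv2.imwrite("pics/c6.png",cv2.resize(s["pixels"][185:245,225:305],(800,600),interpolation=cv2.INTER_CUBIC))
```

```text
[0.0023, 0.6281, 1.7005, 0.0013, 0.8255, 1.7402] [0.5475 0.1126 0.0924] [-9.3  3.2 -0.1] [ 9.965e-01 -8.390e-02 -6.300e-03  1.000e-04]
```

View pics/c6.png

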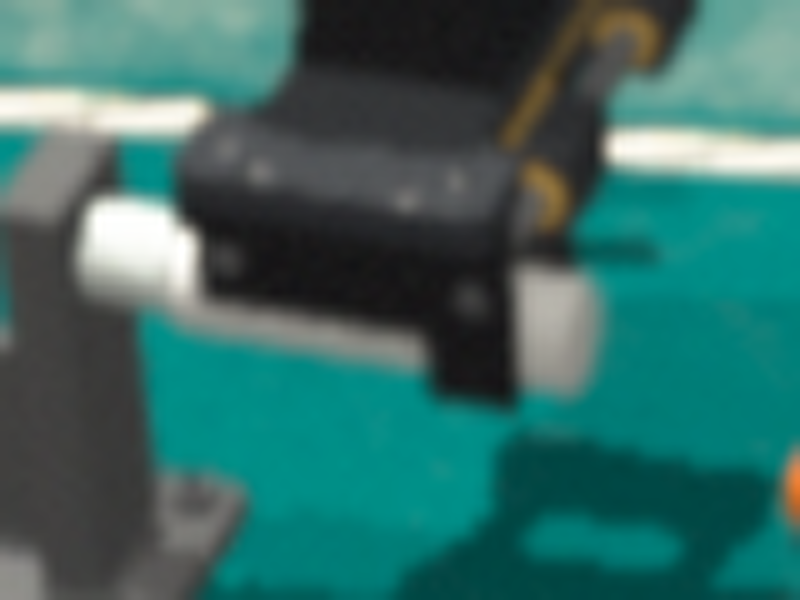

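The spacer's end meets the boss face at crop x≈190, which is side pixel (244,211). The motion stalled at the expected depth with the force rising to 11 N, so this end is bored and it's seated. Next I'll fit a small kinematic model to choose a final pose clear of the column.

```bash
cat > k.py <<'E'
import numpy as np
from scipy.spatial.transform import Rotation as R
from scipy.optimize import least_squares
def fk(q,p):
    off,c,H,L1,L2,Lt=p; T=R.from_euler
    A=T('z',q[0]); B=A*T('y',q[1]); C=A*T('y',q[1]+q[2])
    s=A.apply([c,off,H]); e=s+B.apply([0,0,L1]); w=e+C.apply([0,0,L2])
    D=C*T('z',-q[3])*T('y',q[4])*T('z',-q[5])*T('z',np.pi/2)
    D=C*T('z',S4*q[3])*T('y',q[4])*T('z',S6*q[5])*T('z',np.pi/2)
    return s,e,w,w+D.apply([0,0,Lt]),D
S4,S6=1,1
data=[([-1.526,.527,1.433,0,1.181,-.178],[.138,-.61,.223],[.9938,.1112,0,0]),
([-1.7206,-.2345,1.7393,-.0004,1.6361,-.3716],[.0705,-.2756,.4526],[.9939,.1107,0,0]),
([.4902,.4848,1.4641,.0008,1.1947,2.1365],[.4721,.3780,.2384],[.9993,-.0379,0,0]),
([.2792,.429,1.8095,.2632,.8446,1.7588],[.4365,.3015,.1777],[.9937,-.039,.0049,-.1046]),
([.3974,.4549,1.709,.0011,.9756,2.0424],[.4368,.3042,.1838],[.9993,-.0374,0,0]),
([.0023,.6281,1.7005,.0013,.8255,1.7402],[.5475,.1126,.0924],[.9965,-.0839,-.0063,0])]
E
python3 - <<'E'
import k; from k import *
best=None
for a in(1,-1):
  for b in(1,-1):
    k.S4,k.S6=a,b
    e=[np.degrees((fk(q,[.11,0,.3,.5,.4,.3])[4].inv()*R.from_quat(r)).magnitude()).round(1) for q,_,r in data]; print(a,b,e)
    if best is None or max(e)<best[0]: best=(max(e),a,b)
_,k.S4,k.S6=best
f=least_squares(lambda p:np.concatenate([fk(q,p)[3]-x for q,x,_ in data]+[[.02*(p[5]-.3)]]),[.11,0,.3,.5,.4,.3])
print(best,f.x.round(4),(f.fun*1e3).round(1)); P=f.x
lo=np.array([-3.08,-.75,.22,-1.43,0,-2.85])+.1; hi=np.array([3.08,2.2,2.44,4.57,2.65,2.85])-.1
def segd(a,b,box):
    t=np.linspace(0,1,30)[:,None]; x=a+(b-a)*t; l,h=np.array(box)
    return np.linalg.norm(np.maximum(0,np.maximum(l-x,x-h)),axis=1).min()
boxes=dict(col=([.38,-.106,0],[.42,-.026,1.5]),big=([.2,.25,0],[.33,.35,.19]),chuck=([.39,.22,0],[.55,.49,.13]),small=([.6,.06,0],[.72,.14,.13]))
out=[]
for x in(.45,.5,.55,.6,.65):
  for y in(.1,.2,.3,.4):
    for ph in(0,30,45,60,75,90,120):
      z=np.array([np.cos(np.radians(ph)),np.sin(np.radians(ph)),0]); X=np.array([0,0,1.]); D=R.from_matrix(np.stack([X,np.cross(z,X),z],1))
      g=np.array([x,y,.175])
      r=least_squares(lambda q:np.concatenate([fk(q,P)[3]-g,.3*(fk(q,P)[4].inv()*D).as_rotvec()]),[0.1,.6,1.7,1.2,1.3,.3],bounds=(lo,hi))
      if np.abs(r.fun).max()<2e-3:
        s,e,w,t,_=fk(r.x,P); d={n:min(segd(s,e,b),segd(e,w,b),segd(w,t,b)) for n,b in boxes.items()}
        out.append((min(d.values()),x,y,ph,r.x.round(2).tolist(),{n:round(v,3) for n,v in d.items()}))
for o in sorted(out,key=lambda o:-o[0])[:10]: print(o)
np.save("P.npy",[*P,k.S4,k.S6])
E
```

```text
1 1 [np.float64(0.0), np.float64(0.0), np.float64(0.1), np.float64(0.0), np.float64(0.1), np.float64(0.0)]
1 -1 [np.float64(20.4), np.float64(42.6), np.float64(115.2), np.float64(158.5), np.float64(126.0), np.float64(160.6)]
-1 1 [np.float64(0.0), np.float64(0.0), np.float64(0.1), np.float64(30.2), np.float64(0.1), np.float64(0.2)]
-1 -1 [np.float64(20.4), np.float64(42.6), np.float64(115.1), np.float64(139.0), np.float64(125.9), np.float64(160.5)]
(np.float64(0.1), 1, 1) [ 0.112  -0.0042  0.2208  0.4926  0.3807  0.2704] [  0.5  19.6   8.7   1.1   0.4   2.  -14.4  -6.6   7.3  17.8  -0.1  -9.2
   7.1   3.8  -3.7  10.7   0.9  -5.1  -0.6]
(np.float64(0.0757883869871348), 0.65, 0.4, 120, [0.07, 1.27, 0.83, 1.33, 1.96, -0.58], {'col': np.float64(0.164), 'big': np.float64(0.156), 'chuck': np.float64(0.11), 'small': np.float64(0.076)})
(np.float64(0.06190345544159844), 0.6, 0.2, 30, [-0.13, 0.82, 2.33, 2.49, 1.58, -1.58], {'col': np.float64(0.091), 'big': np.float64(0.178), 'chuck': np.float64(0.062), 'small': np.float64(0.069)})
(np.float64(0.058226066961423406), 0.65, 0.3, 60, [-0.09, 0.8
[... 819 characters left out ...]
col': np.float64(0.221), 'big': np.float64(0.069), 'chuck': np.float64(0.049), 'small': np.float64(0.075)})
(np.float64(0.04924428901220808), 0.6, 0.2, 0, [0.25, 0.82, 2.29, 3.39, 1.54, -1.58], {'col': np.float64(0.226), 'big': np.float64(0.05), 'chuck': np.float64(0.049), 'small': np.float64(0.075)})
(np.float64(0.049128924048910234), 0.65, 0.3, 120, [-0.06, 1.24, 0.91, 1.23, 2.05, -0.66], {'col': np.float64(0.113), 'big': np.float64(0.175), 'chuck': np.float64(0.11), 'small': np.float64(0.049)})
(np.float64(0.04893512239151701), 0.65, 0.4, 75, [0.05, 0.95, 1.67, 1.84, 1.42, -1.07], {'col': np.float64(0.155), 'big': np.float64(0.198), 'chuck': np.float64(0.067), 'small': np.float64(0.049)})
```

```bash
cat >> k.py <<'E'
def fk(q,p):
    off,c,H,L1,L2,Lt,a3,a5=p; T=R.from_euler
    A=T('z',q[0]); B=A*T('y',q[1]); C=A*T('y',q[1]+q[2]); W=C*T('z',q[3])*T('y',q[4])
    s=A.apply([c,off,H]); e=s+B.apply([0,0,L1]); w=e+C.apply([a3,0,L2]); D=W*T('z',q[5]+np.pi/2)
    return s,e,w,w+W.apply([a5,0,Lt]),D
E
python3 - <<'E'
from k import *
f=least_squares(lambda p:np.concatenate([fk(q,p)[3]-x for q,x,_ in data]+[[.02*(p[5]-.3),.02*p[1],.02*p[6],.02*p[7]]]),[.11,0,.3,.5,.4,.3,0,0])
P=f.x; print(P.round(4),(f.fun*1e3).round(1)); np.save("P.npy",P)
lo=np.array([-3.08,-.75,.22,-1.43,0,-2.85]); hi=np.array([3.08,2.2,2.44,4.57,2.65,2.85])
def ik(g,D,q0):
    r=least_squares(lambda q:np.concatenate([fk(q,P)[3]-g,.3*(fk(q,P)[4].inv()*D).as_rotvec()]),q0,bounds=(lo,hi)); return r.x,np.abs(r.fun).max()
q=np.array([.0023,.6281,1.7005,.0013,.8255,1.7402])
def tool(a,b): return R.from_euler('z',a,degrees=True)*R.from_euler('x',180,degrees=True)*R.from_euler('y',b,degrees=True)
for x,y,z,a,b in[(.4826,.124,.093,-9.5,0),(.48,.14,.3,-9.5,0),(.52,.25,.36,30,0),(.56,.35,.36,80,0),(.58,.38,.36,80,45),(.6,.42,.36,80,90),(.61,.42,.25,80,90),(.61,.42,.18,80,90)]:
    q,e=ik(np.array([x,y,z]),tool(a,b),q); s,el,w,t,D=fk(q,P); print((x,y,z,a,b),q.round(2).tolist(),round(e*1e3,1),"el",el.round(2),"w",w.round(2))
print(D.as_matrix().round(2).tolist())
E
```

```text
[0.111  0.0091 0.2611 0.588  0.3916 0.2921 0.1143 0.0091] [ 0.4  0.7 -0.1  0.   0.1  0.1  0.7  0.3  0.1  0.6  0.  -0.2 -0.5 -0.4
 -0.3  0.  -0.1  0.3 -0.2  0.2  2.3  0.2]
(0.4826, 0.124, 0.093, -9.5, 0) [0.03, 0.57, 1.86, -0.0, 0.71, 1.76] 0.0 el [0.32 0.12 0.76] w [0.49 0.12 0.39]
(0.48, 0.14, 0.3, -9.5, 0) [0.06, 0.27, 1.64, 0.0, 1.24, 1.8] 0.0 el [0.16 0.12 0.83] w [0.49 0.14 0.59]
(0.52, 0.25, 0.36, 30, 0) [0.25, 0.33, 1.37, 0.0, 1.44, 1.3] 0.0 el [0.17 0.16 0.82] w [0.53 0.25 0.65]
(0.56, 0.35, 0.36, 80, 0) [0.39, 0.47, 1.15, 0.0, 1.52, 0.56] 0.0 el [0.21 0.21 0.79] w [0.57 0.35 0.65]
(0.58, 0.38, 0.36, 80, 45) [0.11, 0.4, 1.51, 0.85, 1.13, -0.05] 0.0 el [0.22 0.14 0.8 ] w [0.55 0.17 0.57]
(0.6, 0.42, 0.36, 80, 90) [0.04, 0.68, 1.72, 1.73, 1.43, -0.84] 0.0 el [0.37 0.12 0.72] w [0.56 0.13 0.35]
(0.61, 0.42, 0.25, 80, 90) [0.04, 0.88, 1.71, 1.75, 1.46, -1.03] 0.0 el [0.46 0.13 0.64] w [0.56 0.13 0.24]
(0.61, 0.42, 0.18, 80, 90) [0.04, 1.01, 1.7, 1.76, 1.48, -1.14] 0.0 el [0.5  0.13 0.58] w [0.56 0.13 0.17]
[[0.0, 0.98, 0.17], [0.0, -0.17, 0.98], [1.0, 0.0, -0.0]]
```

The model now fits to under 1 mm. The final pose is TCP (0.61, 0.42, 0.18), tool level at azimuth 80°, bored end up. I'll back off the pin and lift.

Emit:
{"fn": "arm_command", "kwargs": {"delta_rot": [[0,0,0],[0,0,0],[0,0,0],[0,0,0],[0,0,0],[0,0,0],[0,0,0],[0,0,0],[0,0,0],[0,0,0],[0,0,0],[0,0,0]], "delta_pos": [[-0.007,0,0],[-0.022,0,0],[-0.042,0,0],[-0.06,0,0],[-0.07,0,0],[-0.07,0,-0.02],[-0.07,0,-0.055],[-0.07,0,-0.09],[-0.07,0,-0.13],[-0.07,0,-0.17],[-0.07,0,-0.2],[-0.07,0,-0.207]], "gripper": [1,1,1,1,1,1,1,1,1,1,1,1]}}

```text
time: 15.77
position: [0.489, 0.1235, 0.3071]
tool_rot: [0.996, -0.084, 0.008, -0.001]
ft_force: [0.5, 0.1, -1.2]
grip_width: 0.0269
grip_force: 39.8
```

Emit:
{"fn": "arm_command", "kwargs": {"delta_rot": [[0,0,-6],[0,0,-13],[0,0,-20],[0,0,-27],[0,0,-34],[0,0,-41],[0,0,-48],[0,0,-55],[0,0,-62],[0,0,-69],[0,0,-76],[0,0,-83]], "delta_pos": [[0.002,-0.015,-0.01],[0.005,-0.035,-0.02],[0.008,-0.055,-0.03],[0.011,-0.08,-0.04],[0.014,-0.1,-0.05],[0.017,-0.12,-0.053],[0.02,-0.145,-0.053],[0.023,-0.165,-0.053],[0.026,-0.185,-0.053],[0.028,-0.205,-0.053],[0.03,-0.225,-0.053],[0.032,-0.236,-0.053]], "gripper": [1,1,1,1,1,1,1,1,1,1,1,1]}}

```text
time: 16.77
position: [0.5561, 0.3528, 0.3516]
tool_rot: [0.8, 0.6, -0.0, -0.0]
ft_force: [-0.3, -0.7, -1.5]
grip_width: 0.0269
grip_force: 39.8
```

Run:
```python
from h import *
o=status.get_obs(); r=R.from_quat(o["tool_rot"]); print(o["time"],np.round(o["q"],3).tolist(),np.round(o["position"],4),r.as_matrix().round(3).tolist())
print("tool delta to (.61,.42,.36):",r.inv().apply(np.array([.61,.42,.36])-o["position"]).round(4))
```

```text
16.7667 [0.396, 0.47, 1.171, 0.001, 1.501, 0.679] [0.5561 0.3528 0.3516] [[0.279, 0.96, -0.0], [0.96, -0.279, 0.0], [0.0, -0.001, -1.0]]
tool delta to (.61,.42,.36): [ 0.0796  0.033  -0.0084]
```

Emit:
{"fn": "arm_command", "kwargs": {"delta_rot": [[0,5,0],[0,11,0],[0,18,0],[0,25,0],[0,32,0],[0,39,0],[0,46,0],[0,53,0],[0,60,0],[0,67,0],[0,74,0],[0,81,0]], "delta_pos": [[0.005,0.002,0],[0.012,0.005,-0.001],[0.02,0.008,-0.002],[0.027,0.011,-0.003],[0.034,0.014,-0.004],[0.041,0.017,-0.005],[0.048,0.02,-0.006],[0.055,0.023,-0.007],[0.062,0.026,-0.008],[0.07,0.029,-0.008],[0.076,0.032,-0.008],[0.08,0.033,-0.008]], "gripper": [1,1,1,1,1,1,1,1,1,1,1,1]}}

```text
time: 17.77
position: [0.6115, 0.4166, 0.3601]
tool_rot: [0.61, 0.453, 0.522, -0.387]
ft_force: [-0.9, 0.7, -2.4]
grip_width: 0.0272
grip_force: 39.8
```

Run:
```python
from h import *
o=status.get_obs(); r=R.from_quat(o["tool_rot"]); print(o["time"],np.round(o["q"],3).tolist(),np.round(o["position"],4),r.as_matrix().round(3).tolist(),o["ft_force"],o["grip_width"])
A=r.as_matrix(); D=R.from_matrix(np.stack([[0,0,1],np.cross(A[:,2]*[1,1,0],[0,0,1]),A[:,2]*[1,1,0]],1))
print("rot",(r.inv()*D).as_rotvec(degrees=True),"tool delta to z .175:",r.inv().apply(np.array([.61,.42,.175])-o["position"]).round(4))
```

```text
17.7667 [0.032, 0.59, 1.755, 1.689, 1.228, -0.77] [0.6115 0.4166 0.3601] [[0.044, 0.957, 0.288], [0.149, -0.291, 0.945], [0.988, 0.001, -0.155]] [-0.93905624  0.68018281 -2.35394905] 0.027163909718881205
rot [-4.55342996e-03  8.92246041e+00  5.83616707e-02] tool delta to z .175: [-0.1824 -0.0026  0.0315]
```

Emit:
{"fn": "arm_command", "kwargs": {"delta_rot": [[0,5,0],[0,9,0],[0,9,0],[0,9,0],[0,9,0],[0,9,0],[0,9,0],[0,9,0],[0,9,0],[0,9,0],[0,9,0],[0,9,0]], "delta_pos": [[-0.01,0,0.002],[-0.03,0,0.005],[-0.055,-0.001,0.01],[-0.08,-0.001,0.014],[-0.105,-0.002,0.018],[-0.13,-0.002,0.022],[-0.15,-0.002,0.026],[-0.165,-0.002,0.028],[-0.175,-0.002,0.03],[-0.182,-0.002,0.031],[-0.182,-0.002,0.031],[-0.182,-0.002,0.031]], "gripper": [1,1,1,1,1,1,1,1,1,1,1,1]}}

```text
time: 18.77
position: [0.6089, 0.4205, 0.1768]
tool_rot: [0.567, 0.422, 0.567, -0.422]
ft_force: [-0.3, -0.3, -0.2]
grip_width: 0.0274
grip_force: 39.8
```

Run:
```python
from h import *
s=cam("side"); o=status.get_obs(); r=R.from_quat(o["tool_rot"]); A=r.as_matrix(); print(o["time"],np.round(o["q"],3).tolist(),np.round(o["position"],4),A.round(3).tolist(),np.round(o["ft_force"],1),o["grip_width"],np.abs(o["joint_velocities"]).max())
print("mid",np.array(o["position"])-.0102*A[:,2]+.03*A[:,0])
cv2.imwrite("pics/c7.png",s["pixels"][150:400,160:460])
```

```text
18.8167 [0.032, 1.015, 1.78, 1.876, 1.463, -1.241] [0.6089 0.4206 0.1776] [[-0.001, 0.958, 0.286], [0.0, -0.286, 0.958], [1.0, 0.001, 0.0]] [-0.  -0.7 -1.9] 0.02715585168711041 0.016076114366780667
mid [0.60599228 0.41081537 0.20755909]
```

View pics/c7.png

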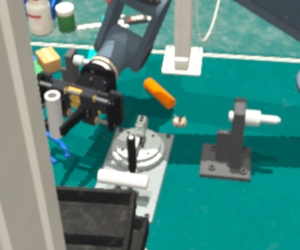

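The picture shows the spacer held upright at about (213,260), with the dark bore visible on its top end. The other spacer is on its rest, and the chuck is empty and open.

```bash
python3 -c "
from rig import robot
print(robot.hand_in())"
```

```text
the job is handed in; nothing more can be done
None
```

I handed the job in at about 19 s on the robot's clock. The first end tried was the bored one: it went onto the pin up to the shoulder. The spacer is now held upright, bored end up, with its middle about 0.21 m above the bench; the chuck is open and the other spacer is on its rest.

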